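Log an equipment case with the tag reader and shut its guard

TASK

Take the tag reader from its dock and press its spring nose gently onto the steel dot of the tag sunk in the case's window, square to the sloping face, holding it steady and pressed in for a good second. Hang the reader upright in its dock again, and swing the orange guard fully shut over the window, its tongue over the staple. Leave everything else on the bench where it stands.

Things in the scene. Friction and masses are not known exactly. Their poses are not given: they have to be found in the camera images.
- reader: hand-held contact tag reader, sizes in mm: 135 long, about 0.22 kg, hanging nose down in its dock at the start. Origin at the tip of its extended nose, z along its axis up to the grip. From the tip: steel spring nose 16 across up to 14, grey barrel 22 across up to 55, orange collar 52 across from 55 to 61, then the black grip up to 135.
- grip (a point): point on the reader's axis 98 mm above the nose tip, in the middle of its black grip, which is 30 x 30 square (sides along the reader's x and y): a good place for the pads.
- nose (a joint): travel of the reader's spring nose into its barrel, m: 0 fully out, 0.007 bottomed. The spring starts at about 1.4 N and adds about 0.9 N per mm. The reader registers while the nose is in by 2 mm or more (about 3.3 N).
- dock: fixed stand of the reader, 90 x 90 mm, 70 tall: a grey plate on four posts with a round hole 37 across in the middle. Origin on the table under the hole's centre, z up. The reader hangs with its barrel down the hole, its collar resting on the plate's top at 70, its nose tip 15 above the table. Its turn about its own axis does not matter.
- case: black equipment case, 200 x 200 x 50 mm, propped on a fixed sloping plywood rest, its face tipped 0.45 rad (26 degrees) from level, looking up and towards the robot. Origin at the centre of a square window, 56 x 56 with a yellow border, in the plane of the face, 112 above the table; z points square out of the face, x up the slope, y across.
- window (a point): the same point and axes as the case. Below it in the window lies the white tag, parallel to the face, with a steel dot 18 mm across at its centre, straight below this point (along -z). The tag is sunk 6 to 22 mm below the face, differently each time and not reported: feel for it. It does not give way to a gentle press.
- flap (a joint): angle of the orange guard of the window, rad: 0 shut flat on the face with its slotted tongue over the steel staple, about 2 open and standing up, stop at 2.4. Guard 64 mm wide, 3 thick, reaching 118.5 from its hinge line: solid up to 82, then two narrow bars with the slot between. Stays where it is left; needs about 1 N at its tip to swing.
- hinge (a point): middle of the guard's hinge line, above the window: at x = 42, y = 0, z = 6 mm in the case's frame, the line running along the case's y. Shut, the guard points from here down the slope (the case's -x); opening swings it up out of the face (towards +z).
- staple (a point): foot of the steel staple on the case's face, below the window, at x = -55, y = 0, z = 0 mm in the case's frame: 21 long along x, 5 thick, 17 tall.
- flap_tip (a point): middle of the guard's free edge, 118.5 mm from the hinge line.
- camera: black still camera, with a lens, 132 wide and 96 tall, in mm, standing loose on the bench; leave alone. Origin at the centre of its underside.
- tape: brown cardboard tape core, 100 across, 48 tall, in mm, standing loose on the bench; leave alone. Origin at the centre of its underside.
- cup: clear plastic cup, 84 across, 100 tall, in mm, standing loose on the bench; leave alone. Origin at the centre of its underside.
- lenscap: black lens cap, a disc 68 across, 9 thick, in mm, standing loose on the bench; leave alone. Origin at the centre of its underside.
- battery: grey battery block, 38 x 52 x 20 mm, standing loose on the bench; leave alone. Origin at the centre of its underside.
- cleaner: small blue bottle, 44 across, 110 tall, in mm, standing loose on the bench; leave alone. Origin at the centre of its underside.
- carton: small cardboard carton, 90 x 120 x 50 mm, standing loose on the bench; leave alone. Origin at the centre of its underside.
There are look-alikes about, which are no part of the job. Leave any pink or turquoise look-alike of the reader alone.

How it is judged:
By the outcome, as a careful person would: the job done as asked, in the order asked, and still so for the second after the job is handed in, with the robot touching nothing.
It also fails if it takes over 64 s, if anything falls off the work surface, if the arm or the gripper's body presses on something with over 40 N, if the wrist force passes 120 N, or if a joint passes its speed limit or range.

ROBOT

A 6-joint arm with a two-finger parallel gripper is mounted at the origin on the work surface. World frame = base frame: x ahead of the robot, y to its left, z up, the work surface at z = 0. Lengths are in m, angles in rad, forces in N, time in s.
With the tool pointing down it reaches from about 0.35 to 0.975 m from the base axis. Payload 4.9 kg.
Tool frame: the origin (TCP) lies midway between the tips of the shut fingers; the grasp point (between the pads) lies ctrl.tcp_to_grasp behind it (ctrl.tcp_to_grasp is the distance from the TCP to the grasp point, in m); z points along the fingers, y is the direction in which the jaws open and shut (so a half turn about z gives the same grasp; the last joint's range is limited). The gripper opens to 85 mm and grips with 20 to 120 N. Pads are 22 mm wide; open, the fingers measure 114 mm over their backs; the gripper's body (76 mm by 85 mm) begins 54 mm behind the grasp point. The pads swing forward as they close: fully open they stand 13 mm farther back than shut.
Start: joints at [-1.383, 0.053, 1.613, -0, 1.476, -0.119], TCP at [0.189, -0.596, 0.231] pointing down, gripper open.
Joint ranges: [-3.01, 3.01], [-1.01, 2.22], [0.06, 2.58], [-1.02, 4.17], [0.09, 2.62], [-3.14, 3.14]. Speed limits (rad/s): [2.57, 2.57, 3.14, 3.14, 3.14, 3.14].

INTERFACE

Orientations are given as a rotation vector (axis times angle).
In Python, from station import ctrl, get_image, calibration, finish_job, models gives the robot as it stands.
- The arm moves only by the shell command python3 -m creep 'ROWS' [FORCE]. ROWS is JSON, a list of rows, each a list of 7 numbers: the opening, from 0 (shut) to 1 (fully open), then the shift along the tool's x, y, z in m, then the turn, a rotation vector about the tool's x, y, z in degrees. A call has 1 to 20 rows; each row shifts and turns the commanded pose from where the row before left it, along the tool's axes as they then stand; what a row does not reach is not made up. A row lasts 1/10 s, in which the tool goes at most 50 mm and 8.59 degrees, less where a joint would pass 70% of its speed; a pose out of reach is approached as far as the arm can. A call with a gripper value outside its range is refused whole. The fingers move at their own pace and stop on an object; FORCE is the grip in N (left out, the last holds). Time passes only in rows, so rows that do not move let the fingers close. It gives the time, the measured TCP pose, the force and the opening at its end, in the units of the state.
- ctrl.get_obs(): the state, without advancing time (a new reading comes with each control period).
- get_image(name): name is "scene" or "top" or "wrist"; returns the picture (384x512x3 uint8, red, green, blue); there is no depth.
- calibration(name): a dict with "mtx" (3x3 intrinsics, pixels), "R" (3x3) and "t" (3): a world point X has camera coordinates R X + t. Camera axes: x right, y down, z forward; pixel columns grow to the right and rows downward; lengths in m; the calibration is good to about 2 mm. A picture is of the moment at which its call begins: read the wrist's pose just before it. calibration takes no time and is no camera call; for the wrist camera it gives the pose at the moment of the call.
- finish_job(): hands the job in, once; it reports no verdict.
Trained networks look in the newest picture that a camera, given by its name, has taken for a name from the list of things; names that differ only in an ending like _2 or _b are one class to them, and where a whole thing is asked for, a point or a joint stands for the part that bears it (a point fixed in the world has none). Each returns a list of dicts, best first, with "conf" (0 to 1); they miss things now and then, are a little off and sometimes report something else, mostly with a low value. They report only what shows in the picture. A call takes as long as a camera call. They do not tell look-alikes from the thing itself.
- models.search_frame(camera, name): "extent" ([left, top, right, bottom] in pixels, round what is visible of it).
The state is a dict: "t": time; "q": joint angles; "dq": joint speeds; "effort": joint torques, N m; "tool_pos": TCP position; "tool_rot": TCP orientation; "contact_force": force on the tool from outside, world axes, zero at the start; "wrist_torque": the same for the moment, N m; "opening": finger opening in m.
Only numpy, scipy, OpenCV 4.12 (cv2) and the standard library are available. Lean on these libraries where they do the work, as an engineer would, in place of code of your own. Each camera call takes 0.05 s, during which the arm holds its last target. There are 200 camera calls.

## Working session

There is one attempt and no reset: what is moved stays moved. The work goes in short steps, Python scripts to look and compute and a shell command to move; the robot and the scene stay as the last step left them, time stands still between calls to the robot, and variables do not carry over. Pictures are saved under pics/ and viewed, about 8 in all and at most 12, crops included, and the job is handed in when it is done.

```bash
ls; mkdir -p pics; python3 - <<'E'
from station import ctrl,get_image,calibration,models
import cv2,numpy as np
print(ctrl.get_obs(), ctrl.tcp_to_grasp)
for c in ["scene","top"]:
    im=get_image(c); cv2.imwrite(f"pics/{c}0.png",im[:,:,::-1])
    k=calibration(c); print(c,k)
    for n in ["reader","dock","case","flap"]:
        print(n,[(np.round(d["extent"]).tolist(),round(d["conf"],2)) for d in models.search_frame(c,n)])
E
```

```text
pics
{'t': 0.0, 'q': array([-1.38300697e+00,  5.33589770e-02,  1.61427612e+00, -5.01774947e-06,
        1.47601379e+00, -1.19038068e-01]), 'dq': array([ 0.00030256, -0.00036115, -0.00044901,  0.00105682,  0.00031265,
        0.00030408]), 'effort': array([-3.23190661e-04, -3.93682730e+01, -3.70180857e+01, -1.53599372e-04,
        7.20401396e-03, -1.32637197e-05]), 'tool_pos': array([ 0.18863227, -0.59520505,  0.23007239]), 'tool_rot': array([-3.10266438e+00, -4.79761785e-01,  1.18772145e-04]), 'contact_force': array([0.62374928, 0.54004417, 0.03385351]), 'wrist_torque': array([0.02119745, 0.02894107, 0.01214035]), 'opening': 0.0853975396687213} 0.0187
scene {'mtx': array([[377.84995654,   0.        , 256.68807166],
       [  0.        , 377.84995654, 183.1948142 ],
       [  0.        ,   0.        ,   1.        ]]), 'R': array([[ 0.80412596,  0.59445792, -0.00110257],
       [ 0.41174163, -0.5583007 , -0.72025632],
       [-0.42877764,  0.57872283, -0.69370716]]), 't': array([-0.40039222, -0.11900868,  1.33310204])}
reader [([198.0, 255.0, 220.0, 296.0], 0.93), ([94.0, 236.0, 120.0,
[... 296 characters left out ...]
)]
top {'mtx': array([[477.0992318 ,   0.        , 257.99448954],
       [  0.        , 477.0992318 , 193.6233602 ],
       [  0.        ,   0.        ,   1.        ]]), 'R': array([[-0.01386455, -0.99990084,  0.00246817],
       [-0.99472919,  0.01354196, -0.10163884],
       [ 0.10159534, -0.00386434, -0.9948183 ]]), 't': array([0.02267731, 0.52580956, 1.47673022])}
reader [([380.0, 244.0, 402.0, 267.0], 0.78), ([356.0, 208.0, 374.0, 226.0], 0.68), ([343.0, 249.0, 364.0, 267.0], 0.62), ([141.0, 210.0, 187.0, 257.0], 0.28)]
dock [([343.0, 201.0, 380.0, 233.0], 0.74), ([356.0, 208.0, 377.0, 228.0], 0.28)]
case [([232.0, 125.0, 310.0, 206.0], 0.85)]
flap [([258.0, 149.0, 279.0, 159.0], 0.52)]
```

```bash
python3 - <<'E'
import cv2,numpy as np
s=cv2.imread("pics/scene0.png");t=cv2.imread("pics/top0.png")
a=cv2.resize(s[150:310,70:350],(800,457));b=cv2.resize(t[110:290,200:420],(733,600))
cv2.imwrite("pics/s1.png",a);cv2.imwrite("pics/t1.png",b)
E
```

```text
(no output)
```

View pics/s1.png

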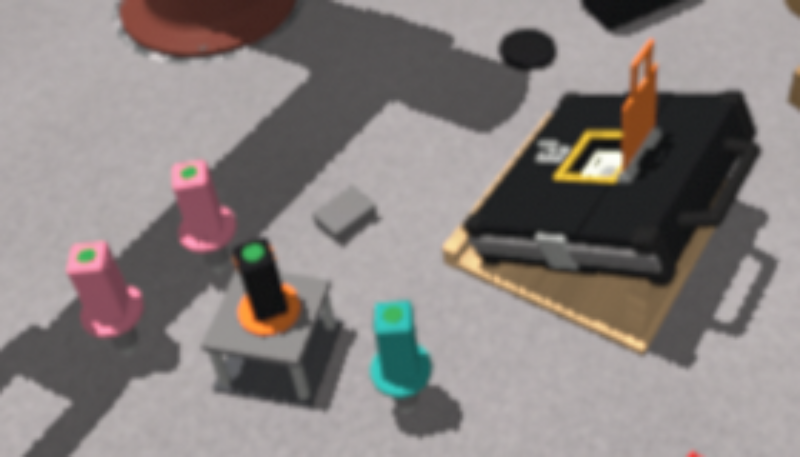

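View pics/t1.png

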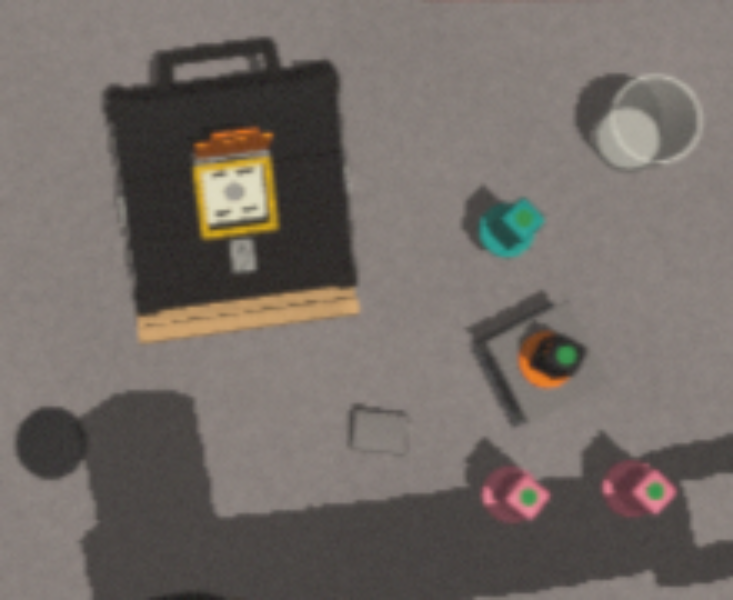

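The black reader (green cap, orange collar) stands in the dock at right of the top crop at (547,360). The pink and turquoise ones are decoys. The window is centred near (236,197) in the same crop, with the guard standing above it and the staple below at (243,255).

```bash
cat > h.py <<'E'
import numpy as np,cv2
from station import ctrl,get_image,calibration,models
from scipy.spatial.transform import Rotation as Ro
def ray(c,uv,cal=None):
    k=cal or calibration(c); d=k["R"].T@np.linalg.solve(k["mtx"],[uv[0],uv[1],1.]); o=-k["R"].T@k["t"]; return o,d
def atz(c,uv,z,cal=None):
    o,d=ray(c,uv,cal); return o+d*(z-o[2])/d[2]
def proj(c,X,cal=None):
    k=cal or calibration(c); p=(k["R"]@np.atleast_2d(X).T).T+k["t"]; p=p@k["mtx"].T; return p[:,:2]/p[:,2:]
def tri(obs):
    A=0;b=0
    for o,d in obs:
        d=d/np.linalg.norm(d);P=np.eye(3)-np.outer(d,d);A=A+P;b=b+P@o
    return np.linalg.solve(A,b)
def pose():
    s=ctrl.get_obs(); return np.array(s["tool_pos"]),Ro.from_rotvec(s["tool_rot"])
def delta(pos,R):
    "shift (tool axes, mm) and rotvec (deg) from measured pose to target"
    p,r=pose(); R=Ro.from_matrix(R) if not isinstance(R,Ro) else R
    return np.round(r.inv().apply(np.array(pos)-p)*1e3,1),np.round((r.inv()*R).as_rotvec(degrees=True),2)
E
python3 - <<'E'
from h import *
import cv2
f=lambda x,y:(200+x/3.332,110+y/3.333)
print("top of grip",atz("top",f(565,356),.150))
print("collar",atz("top",f(547,360),.076))
# green in scene crop (253,252)
print("tri green",tri([ray("top",f(565,356)),ray("scene",(70+253/2.857,150+252/2.857))]))
W=[atz("top",f(*u),.112) for u in [(236,197)]];print("window",W)
cs=[(234,133+30),(243,255)]
print([atz("top",f(*u),z) for u,z in [((243,255),.088+.01)]])
p,r=pose();k=calibration("wrist");print(p,r.as_matrix().round(3));print("cam in tool",r.inv().apply(-k["R"].T@k["t"]-p),(r.inv().as_matrix()@k["R"].T).round(3),k["mtx"])
E
```

```text
top of grip [ 0.44201487 -0.30433565  0.15      ]
collar [ 0.44230392 -0.305359    0.076     ]
tri green [ 0.44262477 -0.30399299  0.1486411 ]
window [array([ 0.59046775, -0.02357779,  0.112     ])]
[array([ 0.53968472, -0.02946053,  0.098     ])]
[ 0.1887351  -0.59579139  0.23127487] [[ 0.953  0.302  0.   ]
 [ 0.302 -0.953  0.   ]
 [ 0.    -0.    -1.   ]]
cam in tool [ 0.07023279 -0.0004514  -0.14260976] [[ 0.    -0.961 -0.278]
 [ 1.     0.001 -0.001]
 [ 0.001 -0.278  0.961]] [[323.42242028   0.         248.68940628]
 [  0.         323.42242028 189.80666074]
 [  0.           0.           1.        ]]
```

```bash
python3 -m creep '[[1,0.033,-0.02,-0.007,0,0,0],[1,0.033,-0.02,-0.007,0,0,0],[1,0.033,-0.02,-0.007,0,0,0],[1,0.033,-0.02,-0.007,0,0,0],[1,0.033,-0.02,-0.007,0,0,0],[1,0.033,-0.02,-0.007,0,0,0],[1,0.033,-0.02,-0.007,0,0,0],[1,0.033,-0.02,-0.007,0,0,0],[1,0.033,-0.02,-0.007,0,0,0],[1,0.033,-0.02,-0.007,0,0,0],[1,0,0,0,0,0,0],[1,0,0,0,0,0,0]]'
python3 - <<'E'
from h import *
im=get_image("wrist");cv2.imwrite("pics/w1.png",im[:,:,::-1])
print(pose()[0]);print(proj("wrist",[[.4425,-.3045,.15],[.4425,-.3045,.076]]))
E
```

```text
t: 1.7
tool_pos: [0.4433, -0.3051, 0.3016]
tool_rot: [3.103, 0.483, 0.0]
contact_force: [-0.0, 0.5, 0.6]
opening: 0.0854
[ 0.44273473 -0.30561777  0.30117894]
[[248.31724779 174.33392014]
 [248.46634625 159.40123854]]
```

View pics/w1.png

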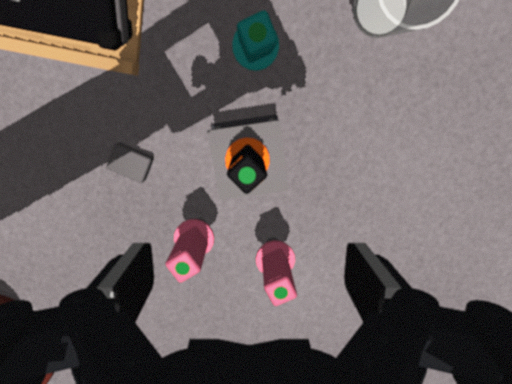

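The wrist picture shows the black reader at (247,172), grip turned about 45° to the tool. The pink ones are at (280,293) and (182,268), clear of the fingers. I'll zoom in for the grip angle.

```bash
python3 - <<'E'
from h import *
im=cv2.imread("pics/w1.png")
c=cv2.resize(im[125:205,205:290],None,fx=7,fy=7,interpolation=cv2.INTER_CUBIC);cv2.imwrite("pics/w1c.png",c)
print(atz("wrist",(247,175),.15), ctrl.get_obs()["q"].round(2))
E
```

```text
[ 0.44151906 -0.30352135  0.15      ] [-0.74 -0.19  1.73 -0.    1.6   0.52]
```

View pics/w1c.png

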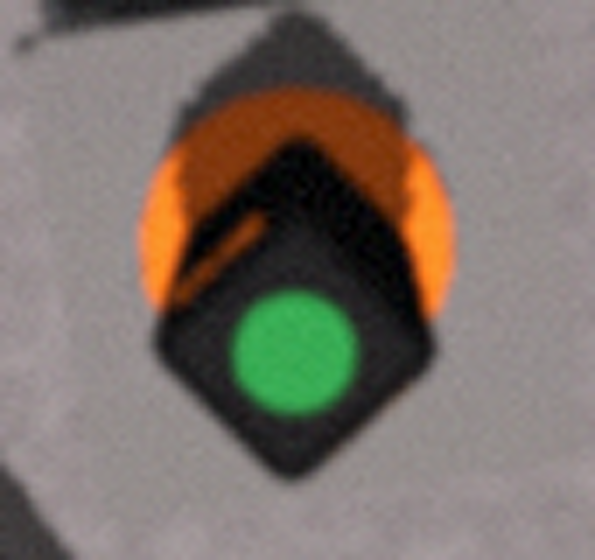

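```bash
python3 -m creep '[[1,0,-0.0015,0.015,0,0,7.5],[1,0,0,0.015,0,0,7.5],[1,0,0,0.015,0,0,7.5],[1,0,0,0.015,0,0,7.5],[1,0,0,0.015,0,0,7.5],[1,0,0,0.015,0,0,7.5],[1,0,0,0.02,0,0,0],[1,0,0,0.02,0,0,0],[1,0,0,0.02,0,0,0],[1,0,0,0.02,0,0,0],[1,0,0,0.02,0,0,0],[1,0,0,0.018,0,0,0],[1,0,0,0,0,0,0],[0.2,0,0,0,0,0,0],[0.2,0,0,0,0,0,0],[0.2,0,0,0,0,0,0],[0.2,0,0,0,0,0,0],[0.2,0,0,0,0,0,0],[0.2,0,0,0,0,0,0]]' 50
```

```text
t: 3.65
tool_pos: [0.4431, -0.3046, 0.0946]
tool_rot: [3.051, -0.744, 0.003]
contact_force: [-0.8, -0.0, 5.3]
opening: 0.0297
```

```bash
python3 -m creep '[[0.2,0,0,-0.02,0,0,0],[0.2,0,0,-0.03,0,0,0],[0.2,0,0,-0.035,0,0,0],[0.2,0,0,-0.035,0,0,0],[0.2,0,0,-0.035,0,0,0],[0.2,0,0,0,0,0,0]]' 50
cat >> h.py <<'E'
C=np.array([.5905,-.0236,.112]);AZ=np.radians(6.6);TIP=0.0796
def Rc(az=None):
    a=AZ if az is None else az
    u=np.array([np.cos(.45)*np.cos(a),np.cos(.45)*np.sin(a),np.sin(.45)]);n=np.array([-np.sin(.45)*np.cos(a),-np.sin(.45)*np.sin(a),np.cos(.45)])
    return np.c_[u,np.cross(n,u),n]   # case axes in world
def Rt(az=None):
    R=Rc(az); return np.c_[R[:,0],-R[:,1],-R[:,2]]  # tool x up slope, z into face
E
python3 - <<'E'
from h import *
tip=C+Rc()@[0,0,.06]; tcp=tip+Rc()@[0,0,TIP]; print(tcp)
print(delta(tcp,Rt())); print(ctrl.get_obs()["q"].round(2),ctrl.get_obs()["contact_force"],ctrl.get_obs()["opening"])
# simulate 12-row scheme: translate in world evenly, rotate about tool axis evenly
p,r=pose(); w=(r.inv()*Ro.from_matrix(Rt())).as_rotvec(); N=8
d=(tcp-p)/N
cur=r
for i in range(N):
    print(np.round(cur.inv().apply(d),4).tolist(), np.round(np.degrees(w/N),3).tolist()); cur=cur*Ro.from_rotvec(w/N)
E
```

```text
t: 4.25
tool_pos: [0.4445, -0.3057, 0.2541]
tool_rot: [3.048, -0.743, 0.014]
contact_force: [0.0, -0.8, -1.2]
opening: 0.0298
[ 0.53018122 -0.03057912  0.23770242]
(array([ -50.7, -283.7,   15.2]), array([  7.94,  24.53, -33.34]))
[-0.74 -0.17  1.79  0.    1.51  1.31] [ 0.01733054 -0.76616254 -1.24694536] 0.029789602454656963
[-0.0063, -0.0355, 0.0019] [0.993, 3.066, -4.168]
[-0.0039, -0.0358, 0.0023] [0.993, 3.066, -4.168]
[-0.0014, -0.0359, 0.0027] [0.993, 3.066, -4.168]
[0.0011, -0.0359, 0.0033] [0.993, 3.066, -4.168]
[0.0035, -0.0357, 0.0041] [0.993, 3.066, -4.168]
[0.0058, -0.0353, 0.005] [0.993, 3.066, -4.168]
[0.0081, -0.0347, 0.0059] [0.993, 3.066, -4.168]
[0.0102, -0.0339, 0.007] [0.993, 3.066, -4.168]
```

```bash
python3 -m creep '[[0.2,-0.006,-0.0355,0.002,1,3.07,-4.17],[0.2,-0.004,-0.036,0.002,1,3.07,-4.17],[0.2,-0.001,-0.036,0.003,1,3.07,-4.17],[0.2,0.001,-0.036,0.003,1,3.07,-4.17],[0.2,0.0035,-0.036,0.004,1,3.07,-4.17],[0.2,0.006,-0.035,0.005,1,3.07,-4.17],[0.2,0.008,-0.035,0.006,1,3.07,-4.17],[0.2,0.010,-0.034,0.007,1,3.07,-4.17],[0.2,0,0,0,0,0,0],[0.2,0,0,0,0,0,0]]'
python3 - <<'E'
from h import *
tip=C+Rc()@[0,0,.06]; tcp=tip+Rc()@[0,0,TIP]
print(delta(tcp,Rt()));cal=calibration("wrist")
im=get_image("wrist");cv2.imwrite("pics/w2.png",im[:,:,::-1])
h=.028
P=[C+Rc()@v for v in np.array([[0,0,0],[h,h,0],[h,-h,0],[-h,-h,0],[-h,h,0],[-.055,0,0],[0,0,-.014]])]
print(proj("wrist",P,cal).round(1).tolist())
p,r=pose();print("tip",proj("wrist",p+r.apply([0,0,TIP]),cal).round(1))
E
```

```text
t: 5.25
tool_pos: [0.5275, -0.0274, 0.231]
tool_rot: [-3.028, -0.173, -0.677]
contact_force: [-0.2, -0.4, -2.5]
opening: 0.0294
(array([ 4.9,  3.4, -5.1]), array([-0.49,  0.54, -0.16]))
[[254.7, 171.9], [222.0, 140.0], [287.7, 139.9], [285.7, 202.1], [223.7, 202.1], [254.6, 229.7], [254.6, 168.3]]
tip [[250.9 196.8]]
```

View pics/w2.png

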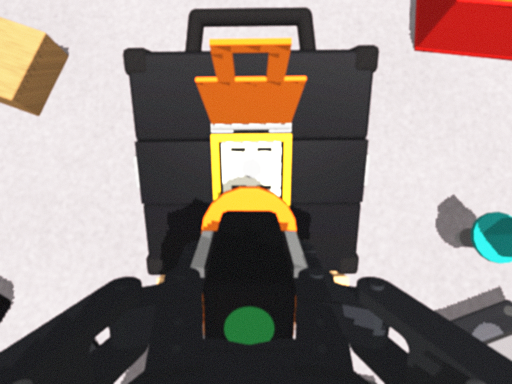

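```bash
python3 - <<'E'
from h import *
im=cv2.imread("pics/w2.png")
c=cv2.resize(im[115:215,190:310],None,fx=6,fy=6,interpolation=cv2.INTER_CUBIC);cv2.imwrite("pics/w2c.png",c)
E
```

```text
(no output)
```

View pics/w2c.png

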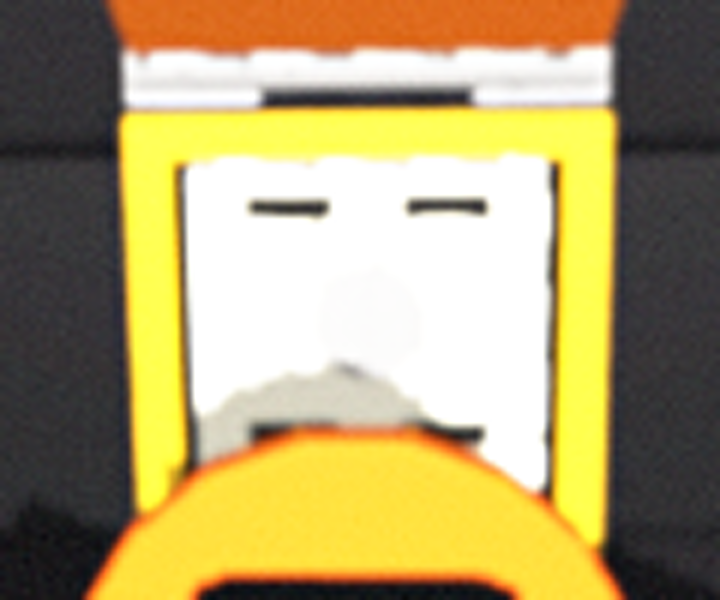

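Two pictures from here: the dot sits at full-image (251.7,168), on the window's axis. The held tip is at column ~250.5, so the lateral error is about 1 mm. I'll correct it and descend to just inside the window.

```bash
python3 -m creep '[[0.2,0.004,0.0005,0.01,-0.5,0.5,0],[0.2,0,0,0.015,0,0,0],[0.2,0,0,0.015,0,0,0],[0.2,0,0,0.01,0,0,0],[0.2,0,0,0,0,0,0],[0.2,0,0,0,0,0,0],[0.2,0,0,0,0,0,0]]'
cat >> h.py <<'E'
C=C+Rc()@[-.001,.003,0]
def st():
    p,r=pose(); s=ctrl.get_obs(); R=Rc()
    print("tip in case mm",(R.T@(p+r.apply([0,0,TIP])-C)*1e3).round(1),"F case",(R.T@s["contact_force"]).round(2),"rot err",(r.inv()*Ro.from_matrix(Rt())).as_rotvec(degrees=True).round(2),"t",s["t"],"op",round(s["opening"],4))
E
python3 -c "
from h import *
st(); get_image('wrist'); st(); get_image('wrist'); st()"
```

```text
t: 6.0
tool_pos: [0.5543, -0.0262, 0.1911]
tool_rot: [-3.032, -0.169, -0.701]
contact_force: [-0.0, -0.0, -1.0]
opening: 0.0296
tip in case mm [ 3.1 -1.6  7.4] F case [-0.47 -0.03 -0.93] rot err [ 0.12 -0.24 -0.2 ] t 6.0 op 0.0296
tip in case mm [ 3.2 -1.5  7.5] F case [-0.28  0.1  -1.12] rot err [ 0.12 -0.26 -0.2 ] t 6.05 op 0.0297
tip in case mm [ 3.1 -1.4  7.5] F case [-1.32  0.23 -2.75] rot err [ 0.12 -0.26 -0.19] t 6.1 op 0.0293
```

```bash
python3 -m creep '[[0.2,-0.003,-0.0013,0.003,0,-0.2,0],[0.2,0,0,0.003,0,0,0],[0.2,0,0,0.003,0,0,0],[0.2,0,0,0.002,0,0,0],[0.2,0,0,0,0,0,0],[0.2,0,0,0,0,0,0]]'; python3 -c "
from h import *
st()"
python3 -m creep '[[0.2,0,0,0.001,0,0,0],[0.2,0,0,0.001,0,0,0],[0.2,0,0,0,0,0,0]]'; python3 -c "
from h import *
st()"

```

```text
t: 6.7
tool_pos: [0.5558, -0.0242, 0.1788]
tool_rot: [-3.034, -0.169, -0.693]
contact_force: [0.1, -0.7, -1.9]
opening: 0.0294
tip in case mm [-1.1  0.3 -4.5] F case [-0.79 -0.72 -1.77] rot err [ 0.07  0.04 -0.19] t 6.7 op 0.0294
t: 7.0
tool_pos: [0.5567, -0.0241, 0.177]
tool_rot: [-3.034, -0.169, -0.693]
contact_force: [-0.3, -0.4, -1.8]
opening: 0.0296
tip in case mm [-1.1  0.3 -6.5] F case [-1.07 -0.39 -1.48] rot err [ 0.07  0.04 -0.19] t 7.0 op 0.0296
```

```bash
python3 -m creep '[[0.2,0,0,0.0015,0,0,0],[0.2,0,0,0,0,0,0]]'; python3 -c "
from h import *
st()"
python3 -m creep '[[0.2,0,0,0.0015,0,0,0],[0.2,0,0,0,0,0,0]]'|grep force; python3 -c "
from h import *
st()"
python3 -m creep '[[0.2,0,0,0.0015,0,0,0],[0.2,0,0,0,0,0,0]]'|grep force; python3 -c "
from h import *
st()"
```

```text
t: 7.2
tool_pos: [0.5573, -0.024, 0.1755]
tool_rot: [-3.034, -0.169, -0.693]
contact_force: [0.3, -0.0, -2.6]
opening: 0.0293
tip in case mm [-1.2  0.3 -8.1] F case [-0.88 -0.08 -2.49] rot err [ 0.07  0.05 -0.2 ] t 7.2 op 0.0293
contact_force: [0.1, -0.1, -1.4]
tip in case mm [-1.2  0.3 -9.6] F case [-0.51 -0.12 -1.29] rot err [ 0.07  0.05 -0.2 ] t 7.4 op 0.0296
contact_force: [-0.1, -1.0, -1.6]
tip in case mm [ -1.2   0.3 -11.1] F case [-0.89 -0.94 -1.38] rot err [ 0.07  0.05 -0.19] t 7.6 op 0.0297
```

```bash
python3 -m creep '[[0.2,0,0,0.0015,0,0,0],[0.2,0,0,0,0,0,0]]'|grep force; python3 -c "
from h import *
st()"
python3 -m creep '[[0.2,0,0,0.001,0,0,0],[0.2,0,0,0,0,0,0]]'|grep force; python3 -c "
from h import *
st()"
```

```text
contact_force: [-0.6, 0.4, -1.9]
tip in case mm [ -1.2   0.3 -12.5] F case [-1.35  0.44 -1.46] rot err [ 0.07  0.05 -0.19] t 7.8 op 0.0295
contact_force: [-0.7, 0.1, -2.3]
tip in case mm [ -1.1   0.3 -13.5] F case [-1.58  0.22 -1.77] rot err [ 0.07  0.04 -0.19] t 8.0 op 0.0297
```

```bash
python3 -m creep '[[0.2,0.001,0,0.0015,0,0,0],[0.2,0,0,0,0,0,0]]'|grep force; python3 -c "
from h import *
st()"
python3 -m creep '[[0.2,0,0,0.0015,0,0,0],[0.2,0,0,0,0,0,0]]'|grep force; python3 -c "
from h import *
st()"
python3 -m creep '[[0.2,0,0,0.0015,0,0,0],[0.2,0,0,0,0,0,0]]'|grep force; python3 -c "
from h import *
st()"
```

```text
contact_force: [-0.1, 0.1, -2.2]
tip in case mm [  0.    0.3 -15. ] F case [-1.03  0.14 -2.  ] rot err [ 0.07  0.04 -0.19] t 8.2 op 0.03
contact_force: [-0.5, -0.4, -1.6]
tip in case mm [ -0.2   0.3 -16.6] F case [-1.17 -0.32 -1.24] rot err [ 0.07  0.05 -0.19] t 8.4 op 0.0295
contact_force: [-1.5, -0.1, -0.1]
tip in case mm [  0.2   0.2 -17.8] F case [-1.38  0.1   0.52] rot err [ 0.08  0.02 -0.19] t 8.6 op 0.0293
```

```bash
python3 -m creep '[[0.2,0,0,0.001,0,0,0],[0.2,0,0,0,0,0,0]]'|grep force; python3 -c "
from h import *
st()"
python3 -m creep '[[0.2,0,0,0.001,0,0,0],[0.2,0,0,0,0,0,0]]'|grep force; python3 -c "
from h import *
st()"
```

```text
contact_force: [-1.9, 0.2, -0.6]
tip in case mm [  0.2   0.2 -18.7] F case [-1.92  0.37  0.3 ] rot err [ 0.08  0.02 -0.19] t 8.8 op 0.0294
contact_force: [-1.5, -0.5, 0.4]
tip in case mm [  0.2   0.2 -19.7] F case [-1.19 -0.31  0.97] rot err [ 0.08  0.01 -0.19] t 9.0 op 0.0293
```

```bash
python3 -m creep '[[0.2,0,0,0.001,0,0,0],[0.2,0,0,0,0,0,0],[0.2,0,0,0,0,0,0]]'|grep force; python3 -c "
from h import *
for i in range(4): st(); get_image('wrist')"
```

```text
contact_force: [-2.0, -0.2, 2.0]
tip in case mm [  0.2   0.2 -20.7] F case [-0.93  0.03  2.65] rot err [ 0.08  0.02 -0.19] t 9.3 op 0.0293
tip in case mm [  0.2   0.2 -20.7] F case [-1.33  0.24  3.46] rot err [ 0.08  0.01 -0.19] t 9.35 op 0.0295
tip in case mm [  0.2   0.2 -20.7] F case [-0.93  0.35  2.78] rot err [ 0.08  0.01 -0.19] t 9.4 op 0.0293
tip in case mm [  0.2   0.2 -20.7] F case [-1.99  1.08  1.59] rot err [ 0.08  0.01 -0.19] t 9.45 op 0.0295
```

```bash
python3 -m creep '[[0.2,0,0,0.001,0,0,0],[0.2,0,0,0,0,0,0],[0.2,0,0,0,0,0,0],[0.2,0,0,0,0,0,0],[0.2,0,0,0,0,0,0],[0.2,0,0,0,0,0,0],[0.2,0,0,0,0,0,0],[0.2,0,0,0,0,0,0]]'|grep force; python3 -c "
from h import *
for i in range(6): st(); get_image('wrist')"
python3 -m creep '[[0.2,0,0,0,0,0,0],[0.2,0,0,0,0,0,0],[0.2,0,0,0,0,0,0],[0.2,0,0,0,0,0,0],[0.2,0,0,0,0,0,0],[0.2,0,0,0,0,0,0],[0.2,0,0,0,0,0,0],[0.2,0,0,0,0,0,0]]'|grep force;python3 -c "
from h import *
st()"
```

```text
contact_force: [-3.1, 0.2, 2.7]
tip in case mm [  0.1   0.2 -21.8] F case [-1.63  0.56  3.74] rot err [ 0.08  0.01 -0.19] t 10.3 op 0.0298
tip in case mm [  0.1   0.2 -21.8] F case [-0.59  0.68  3.57] rot err [ 0.08  0.01 -0.19] t 10.35 op 0.0293
tip in case mm [  0.1   0.2 -21.8] F case [-1.1   0.86  4.16] rot err [ 0.08  0.01 -0.19] t 10.4 op 0.0293
tip in case mm [  0.2   0.2 -21.8] F case [-1.19 -0.45  3.95] rot err [ 0.08  0.01 -0.19] t 10.45 op 0.0295
tip in case mm [  0.1   0.2 -21.8] F case [-2.58 -0.4   3.81] rot err [ 0.08  0.01 -0.19] t 10.5 op 0.0294
tip in case mm [  0.1   0.2 -21.8] F case [-0.45  0.07  4.11] rot err [ 0.08  0.01 -0.19] t 10.55 op 0.0298
contact_force: [-2.1, -0.4, 3.6]
tip in case mm [  0.1   0.2 -21.8] F case [-0.38 -0.18  4.2 ] rot err [ 0.08  0.02 -0.19] t 11.4 op 0.0297
```

Force rose about 5.5 N over the baseline, so the nose is roughly 4 mm in. It stayed steady for nearly 2 s at lateral offsets of 0.2 mm. Next: retract and go back to the dock.

```bash
python3 -m creep '[[0.2,0,0,-0.005,0,0,0],[0.2,0,0,-0.015,0,0,0],[0.2,0,0,-0.025,0,0,0],[0.2,0,0,-0.025,0,0,0],[0.2,0,0,-0.025,0,0,0],[0.2,0,0,0,0,0,0]]'
python3 - <<'E'
from h import *
p,r=pose(); T=Ro.from_rotvec([3.051,-.744,0.0]); T=Ro.from_rotvec(np.array([3.051,-.744,0])/np.linalg.norm([3.051,-.744])*np.pi)
tcp=np.array([.4425,-.3045,.26]);w=(r.inv()*T).as_rotvec();N=10;d=(tcp-p)/N;cur=r
print(tcp-p,np.degrees(w/N).round(3))
for i in range(N):
    print(np.round(cur.inv().apply(d),4).tolist()); cur=cur*Ro.from_rotvec(w/N)
E
```

```text
t: 12.0
tool_pos: [0.5239, -0.0284, 0.2526]
tool_rot: [-3.034, -0.169, -0.702]
contact_force: [0.4, -0.5, -1.8]
opening: 0.0298
[-0.08135182 -0.2761435   0.00741766] [-0.757 -2.532  3.321]
[-0.0097, 0.0265, -0.0055]
[-0.0084, 0.0271, -0.0048]
[-0.007, 0.0276, -0.0041]
[-0.0055, 0.0281, -0.0034]
[-0.004, 0.0284, -0.0028]
[-0.0025, 0.0286, -0.0023]
[-0.0009, 0.0287, -0.0019]
[0.0007, 0.0288, -0.0015]
[0.0023, 0.0287, -0.0012]
[0.0039, 0.0285, -0.0009]
```

```bash
python3 -m creep '[[0.2,-0.0097,0.0265,-0.0055,-0.76,-2.53,3.32],[0.2,-0.0084,0.027,-0.005,-0.76,-2.53,3.32],[0.2,-0.007,0.0275,-0.004,-0.76,-2.53,3.32],[0.2,-0.0055,0.028,-0.0035,-0.76,-2.53,3.32],[0.2,-0.004,0.0285,-0.003,-0.76,-2.53,3.32],[0.2,-0.0025,0.0285,-0.0025,-0.76,-2.53,3.32],[0.2,-0.001,0.0285,-0.002,-0.76,-2.53,3.32],[0.2,0.0005,0.029,-0.0015,-0.76,-2.53,3.32],[0.2,0.0025,0.0285,-0.001,-0.76,-2.53,3.32],[0.2,0.004,0.0285,-0.001,-0.76,-2.53,3.32],[0.2,0,0,0,0,0,0],[0.2,0,0,0,0,0,0],[0.2,0,0,0,0,0,0],[0.2,0,0,0,0,0,0]]'
cat >> h.py <<'E'
D=Ro.from_rotvec(np.array([3.051,-.744,0])/np.linalg.norm([3.051,-.744])*np.pi)
E
python3 -c "
from h import *
print(delta([.4428,-.3045,.0946],D))"
```

```text
t: 13.4
tool_pos: [0.4421, -0.3026, 0.2567]
tool_rot: [-3.052, 0.741, 0.009]
contact_force: [0.3, -0.1, -0.8]
opening: 0.0298
(array([  2.3,   1.2, 162.1]), array([0.06, 0.32, 0.11]))
```

```bash
python3 -m creep '[[0.2,0.002,0.001,0.02,0,0.3,0],[0.2,0,0,0.025,0,0,0],[0.2,0,0,0.025,0,0,0],[0.2,0,0,0.0,0,0,0],[0.2,0,0,0,0,0,0]]'
python3 -c "
from h import *
print(delta([.4428,-.3045,.0946],D))"
```

```text
t: 13.9
tool_pos: [0.4433, -0.3049, 0.1875]
tool_rot: [3.052, -0.742, -0.001]
contact_force: [0.4, -0.4, -1.8]
opening: 0.0293
(array([-0.6, -0.2, 92.9]), array([0.07, 0.01, 0.08]))
```

```bash
python3 -m creep '[[0.2,-0.0005,0,0.02,0,0,0],[0.2,0,0,0.02,0,0,0],[0.2,0,0,0.02,0,0,0],[0.2,0,0,0.02,0,0,0],[0.2,0,0,0.008,0,0,0],[0.2,0,0,0,0,0,0],[0.2,0,0,0,0,0,0]]'
python3 -c "
from h import *
print(delta([.4428,-.3045,.0946],D))"
```

```text
t: 14.6
tool_pos: [0.4438, -0.3061, 0.1012]
tool_rot: [3.05, -0.743, 0.004]
contact_force: [0.7, 0.1, -2.1]
opening: 0.0295
(array([-1.6, -1. ,  6.6]), array([ 0.12, -0.17,  0.04]))
```

```bash
python3 -m creep '[[0.2,-0.001,-0.001,0.003,0,0,0],[0.2,0,0,0.002,0,0,0],[0.2,0,0,0.001,0,0,0],[0.2,0,0,0,0,0,0]]'
python3 -c "
from h import *
print(delta([.4428,-.3045,.0946],D))"
```

```text
t: 15.0
tool_pos: [0.4428, -0.3043, 0.0946]
tool_rot: [3.051, -0.743, 0.001]
contact_force: [-3.1, 2.2, 5.4]
opening: 0.0293
(array([0.1, 0.1, 0. ]), array([ 0.09, -0.05,  0.03]))
```

```bash
python3 -m creep '[[0.7,0,0,0,0,0,0],[0.7,0,0,0,0,0,0],[0.7,0,0,0,0,0,0],[0.7,0,0,0,0,0,0],[0.7,0,0,-0.01,0,0,0],[0.7,0,0,-0.02,0,0,0],[0.7,0,0,-0.03,0,0,0],[0.7,0,0,-0.03,0,0,0],[0.7,0,0,-0.03,0,0,0],[0.7,0,0,-0.03,0,0,0],[0.7,0,0,-0.03,0,0,0],[0.7,0,0,0,0,0,0]]'
python3 - <<'E'
from h import *
im=get_image("wrist");cv2.imwrite("pics/w3.png",im[:,:,::-1])
# guard angle & geometry: find orange in scene/top
for c in ["scene","top"]:
    im=get_image(c);cv2.imwrite(f"pics/{c}3.png",im[:,:,::-1])
def guard(th,r,y,off=0): # case coords
    return np.array([.042-r*np.cos(th)+off*np.sin(th), y, .006+r*np.sin(th)+off*np.cos(th)])
for th in (1.8,2.0,2.2):
    for c in ["scene","top"]:
        print(th,c,proj(c,[C+Rc()@guard(th,.1185,y) for y in (.032,-.032)]).round(1).tolist())
a=cv2.imread("pics/scene3.png")[150:310,70:350];b=cv2.imread("pics/top3.png")[110:290,200:420]
w=cv2.resize(cv2.imread("pics/w3.png")[100:300,150:350],(300,300))
out=np.zeros((600,800,3),np.uint8);out[:229,:400]=cv2.resize(a,(400,229))
g=cv2.imread("pics/scene3.png")[155:225,270:320];out[229:593,400:660]=cv2.resize(g,(260,364),interpolation=cv2.INTER_CUBIC)
out[240:540,:300]=w;t=cv2.imread("pics/top3.png")[140:195,250:295];out[:229,410:597]=cv2.resize(t,(187,229),interpolation=cv2.INTER_CUBIC)
cv2.imwrite("pics/m3.png",out)
E
```

```text
t: 16.2
tool_pos: [0.4443, -0.3054, 0.2801]
tool_rot: [3.046, -0.742, 0.014]
contact_force: [-0.1, -0.1, 0.7]
opening: 0.0595
1.8 scene [[291.9, 157.7], [279.7, 173.2]]
1.8 top [[259.1, 159.8], [282.6, 156.8]]
2.0 scene [[300.8, 159.9], [288.9, 175.7]]
2.0 top [[258.0, 151.1], [281.5, 148.1]]
2.2 scene [[309.8, 163.7], [298.2, 179.9]]
2.2 top [[256.8, 142.7], [280.3, 139.8]]
```

View pics/m3.png

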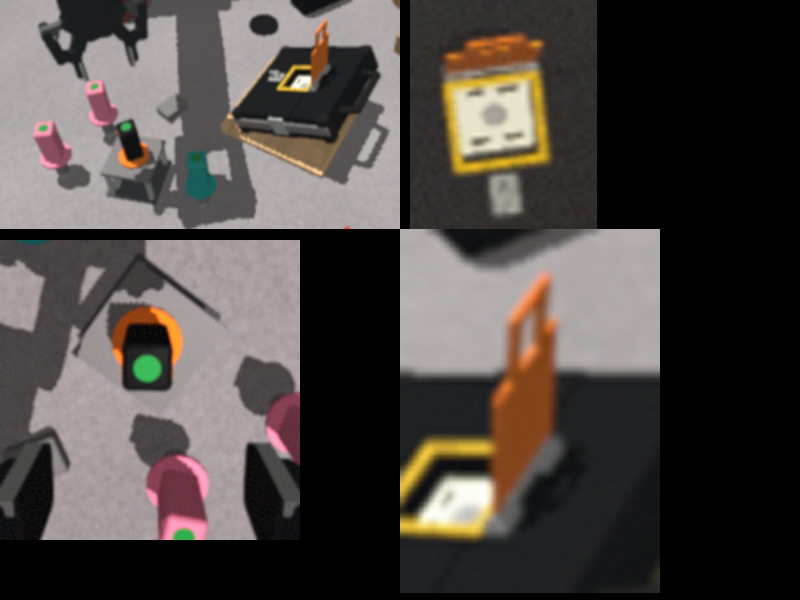

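The reader hangs upright in the dock again, as both the wrist and scene panels show. The guard stands at about 2.0 rad: tip midpoint at scene px (294.8,168.6) against 167.8 predicted. Next I'll close the fingers and go behind it.

```bash
cat >> h.py <<'E'
V=Ro.from_matrix(np.c_[[np.cos(AZ),np.sin(AZ),0],[np.sin(AZ),-np.cos(AZ),0],[0,0,-1]])
def gtcp(th,r=.06,pen=0.):
    R=Rc();t=-R[:,0]*np.cos(th)+R[:,2]*np.sin(th);nb=R[:,0]*np.sin(th)+R[:,2]*np.cos(th)
    H=C+R@[.042,0,.006]; return H+r*t+(.011*np.hypot(nb[0],nb[1])+.0025-pen)*nb
def rows(tcp,T,N):
    p,r=pose();w=(r.inv()*T).as_rotvec();d=(tcp-p)/N;cur=r
    for i in range(N):
        print(np.round(cur.inv().apply(d),4).tolist(),np.degrees(w/N).round(2).tolist());cur=cur*Ro.from_rotvec(w/N)
E
python3 - <<'E'
from h import *
g=gtcp(2.0);print("at guard",g,"th .0",gtcp(0.));b=g+np.array([.022*np.cos(AZ),.022*np.sin(AZ),0]);b[2]=.30;print(b)
rows(b,V,9)
E
```

```text
at guard [ 0.63640221 -0.01526892  0.19550398] th .0 [ 0.56742002 -0.02325043  0.11569775]
[ 0.65825641 -0.0127403   0.3       ]
[0.0064, -0.0397, -0.0031] [0.01, 0.0, -3.78]
[0.009, -0.0392, -0.0031] [0.01, 0.0, -3.78]
[0.0116, -0.0385, -0.003] [0.01, 0.0, -3.78]
[0.0141, -0.0377, -0.003] [0.01, 0.0, -3.78]
[0.0166, -0.0367, -0.003] [0.01, 0.0, -3.78]
[0.019, -0.0355, -0.003] [0.01, 0.0, -3.78]
[0.0213, -0.0342, -0.003] [0.01, 0.0, -3.78]
[0.0235, -0.0327, -0.003] [0.01, 0.0, -3.78]
[0.0256, -0.0311, -0.003] [0.01, 0.0, -3.78]
```

```bash
python3 -m creep '[[0,0.0065,-0.0395,-0.004,0,0,-3.8],[0,0.009,-0.039,-0.004,0,0,-3.8],[0,0.0115,-0.0385,-0.004,0,0,-3.8],[0,0.014,-0.0375,-0.003,0,0,-3.8],[0,0.0165,-0.0365,-0.003,0,0,-3.8],[0,0.019,-0.0355,-0.003,0,0,-3.8],[0,0.0215,-0.034,-0.003,0,0,-3.8],[0,0.0235,-0.0325,-0.003,0,0,-3.8],[0,0.0255,-0.031,-0.003,0,0,-3.8],[0,0,0,0,0,0,0],[0,0,0,0,0,0,0],[0,0,0,0,0,0,0]]'
python3 - <<'E'
from h import *
g=gtcp(2.0);b=g+np.array([.022*np.cos(AZ),.022*np.sin(AZ),0]);print(delta(b,V))
im=get_image("wrist");cv2.imwrite("pics/w4.png",im[:,:,::-1])
E
```

```text
t: 17.55
tool_pos: [0.6568, -0.0145, 0.3012]
tool_rot: [3.135, 0.185, -0.005]
contact_force: [0.4, 0.7, 0.3]
opening: 0.0001
(array([  2. ,  -1.6, 105.7]), array([0.06, 0.19, 0.16]))
```

View pics/w4.png

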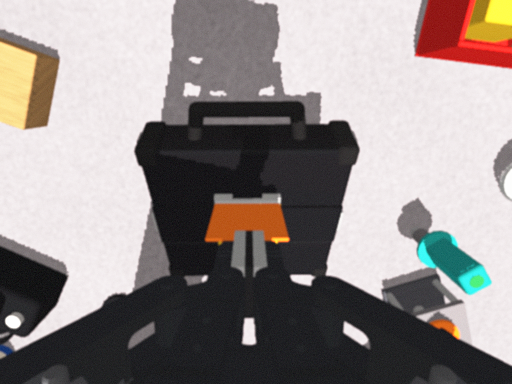

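Seen from behind, the guard's orange back spans columns 205–290 and the shut fingers are centred at column 248. Descending 20 mm behind it.

```bash
python3 -m creep '[[0,0.002,-0.0015,0.02,0,0,0],[0,0,0,0.02,0,0,0],[0,0,0,0.02,0,0,0],[0,0,0,0.02,0,0,0],[0,0,0,0.02,0,0,0],[0,0,0,0.005,0,0,0],[0,0,0,0,0,0,0],[0,0,0,0,0,0,0]]'
python3 - <<'E'
from h import *
p,r=pose();print(delta(gtcp(2.,pen=0),V))
q=p
for th in np.linspace(2,0.15,13):
    n=gtcp(th,pen=.002);print(round(th,2),(r.inv().apply(n-q)*1e3).round(1).tolist());q=n
E
```

```text
t: 18.4
tool_pos: [0.6597, -0.0128, 0.1991]
tool_rot: [3.134, 0.186, 0.002]
contact_force: [0.2, 0.2, 1.4]
opening: -0.0001
(array([-23.5,  -0.3,   3.6]), array([ 0.1 , -0.06,  0.18]))
2.0 [-25.5, -0.3, 3.6]
1.85 [-9.5, -0.0, -0.8]
1.69 [-9.8, -0.0, 0.7]
1.54 [-9.7, -0.0, 2.4]
1.38 [-9.4, -0.0, 4.1]
1.23 [-8.7, -0.0, 5.7]
1.08 [-7.7, -0.0, 7.3]
0.92 [-6.4, -0.0, 8.6]
0.77 [-4.8, -0.0, 9.7]
0.61 [-3.1, -0.0, 10.5]
0.46 [-1.2, -0.0, 10.9]
0.3 [0.3, -0.0, 7.7]
0.15 [1.2, -0.0, 7.5]
```

```bash
python3 -m creep '[[0,-0.010,0,0.0015,0,0,0],[0,-0.015,0,0.002,0,0,0],[0,-0.0095,0,-0.001,0,0,0],[0,-0.0098,0,0.0007,0,0,0],[0,-0.0097,0,0.0024,0,0,0],[0,-0.0094,0,0.004,0,0,0],[0,-0.0087,0,0.0057,0,0,0],[0,-0.0077,0,0.0073,0,0,0],[0,-0.0064,0,0.0086,0,0,0],[0,-0.0048,0,0.0097,0,0,0],[0,0,0,0,0,0,0],[0,0,0,0,0,0,0]]'
python3 - <<'E'
from h import *
for th in (.77,.5,.3,.15,.05,0): print(th,delta(gtcp(th,pen=.002),V))
im=get_image("wrist");cv2.imwrite("pics/w5.png",im[:,:,::-1])
c=get_image("scene")[140:260,220:350]
cv2.imwrite("pics/m5.png",np.hstack([im[80:330,130:380][:,:,::-1],cv2.resize(c,(325,300))[:250,:,::-1]]))
E
```

```text
t: 19.6
tool_pos: [0.5685, -0.023, 0.1562]
tool_rot: [3.135, 0.187, -0.004]
contact_force: [0.2, 0.6, -0.1]
opening: 0.0001
0.77 (array([ 0.4,  0.1, -1.7]), array([0.05, 0.13, 0.22]))
0.5 (array([-3.7,  0.1, 16.9]), array([0.05, 0.13, 0.22]))
0.3 (array([-3.4,  0.1, 27.8]), array([0.05, 0.13, 0.22]))
0.15 (array([-2.2,  0.1, 35.1]), array([0.05, 0.13, 0.22]))
0.05 (array([-0.9,  0.1, 39.9]), array([0.05, 0.13, 0.22]))
0 (array([-0.1,  0.1, 42.3]), array([0.05, 0.13, 0.22]))
```

View pics/m5.png

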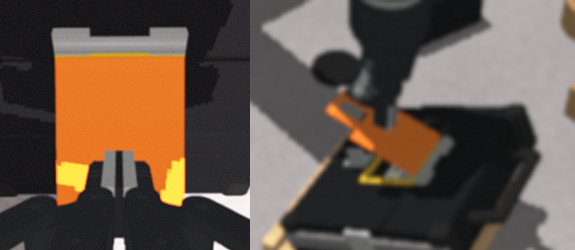

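The guard has swung to about 0.75 rad, with the fingertips on its solid part. I'll continue down.

```bash
python3 -m creep '[[0,-0.002,0,0.0085,0,0,0],[0,-0.0017,0,0.0085,0,0,0],[0,0,0,0.0055,0,0,0],[0,0.0005,0,0.0055,0,0,0],[0,0.001,0,0.005,0,0,0],[0,0,0,0,0,0,0],[0,0,0,0,0,0,0]]'
python3 - <<'E'
from h import *
for th in (.15,.05,0): print(th,delta(gtcp(th,pen=0),V))
E
```

```text
t: 20.4
tool_pos: [0.5667, -0.0233, 0.1237]
tool_rot: [3.135, 0.187, -0.002]
contact_force: [-0.6, -0.2, 1.3]
opening: -0.0001
0.15 (array([-1.1,  0. ,  0.7]), array([0.06, 0.07, 0.22]))
0.05 (array([0. , 0. , 5.5]), array([0.06, 0.07, 0.22]))
0 (array([0.8, 0. , 8. ]), array([0.06, 0.07, 0.22]))
```

```bash
python3 -m creep '[[0,0.0005,0,0.002,0,0,0],[0,0,0,0.002,0,0,0],[0,0,0,0.001,0,0,0],[0,0,0,0,0,0,0]]'
python3 -m creep '[[0,0,0,0.0015,0,0,0],[0,0,0,0,0,0,0]]' | grep -E 'pos|force'
python3 -m creep '[[0,0,0,0.0015,0,0,0],[0,0,0,0,0,0,0]]' | grep -E 'pos|force'
```

```text
t: 20.8
tool_pos: [0.5673, -0.0233, 0.119]
tool_rot: [3.135, 0.187, -0.001]
contact_force: [-0.2, -0.0, 1.1]
opening: -0.0002
tool_pos: [0.5672, -0.0233, 0.1174]
contact_force: [-0.4, 0.6, -0.1]
tool_pos: [0.5672, -0.0233, 0.1158]
contact_force: [0.1, 0.3, 0.9]
```

```bash
python3 -m creep '[[0,0,0,0.001,0,0,0],[0,0,0,0,0,0,0]]' | grep -E 'pos|force'
python3 -m creep '[[0,0,0,0.001,0,0,0],[0,0,0,0,0,0,0]]' | grep -E 'pos|force'
python3 -m creep '[[0,0,0,0.001,0,0,0],[0,0,0,0,0,0,0]]' | grep -E 'pos|force'
```

```text
tool_pos: [0.5672, -0.0234, 0.1148]
contact_force: [-0.7, 0.2, 1.7]
tool_pos: [0.5672, -0.0234, 0.1138]
contact_force: [-0.3, -0.2, 0.7]
tool_pos: [0.5674, -0.0234, 0.1131]
contact_force: [-0.3, -0.3, 0.7]
```

```bash
for i in 1; do python3 -m creep '[[0,0,0,0.001,0,0,0],[0,0,0,0,0,0,0]]' | grep -E 'pos|force'
python3 -m creep '[[0,0,0,0.001,0,0,0],[0,0,0,0,0,0,0]]' | grep -E 'pos|force'; done
```

```text
tool_pos: [0.5675, -0.0234, 0.1129]
contact_force: [-2.4, 0.2, 4.8]
tool_pos: [0.5676, -0.0234, 0.1127]
contact_force: [-3.9, 0.4, 9.9]
```

Firm stop at z = 0.1127 with about 10 N. I'll lift clear and check.

```bash
python3 -m creep '[[0,0,0,-0.005,0,0,0],[0,0,0,-0.02,0,0,0],[0,-0.01,0,-0.04,0,0,0],[0,-0.02,0,-0.04,0,0,0],[0,-0.03,0,-0.04,0,0,0],[0,-0.03,0,-0.03,0,0,0],[0,-0.03,0,0,0,0,0],[0,0,0,0,0,0,0],[0,0,0,0,0,0,0]]'
python3 - <<'E'
from h import *
def up(im,f): return cv2.resize(im,None,fx=f,fy=f,interpolation=cv2.INTER_CUBIC)
w=get_image("wrist");s=get_image("scene");t=get_image("top")
out=np.zeros((600,800,3),np.uint8)
a=up(w[20:220,150:350],2);out[:400,:400]=a[:400,:400]
b=up(s[150:250,220:345],3.2);out[:320,400:800]=b[:320,:400]
c=up(t[115:235,230:390],2.3);out[322:598,402:770]=c[:276,:368]
d=up(s[190:300,90:230],1.7);out[402:589,:238]=d[:187,:238]
cv2.imwrite("pics/m6.png",out[:,:,::-1])
for th in (0,.1,.2): print(th,[proj(c,[C+Rc()@[.042-.1185*np.cos(th),y,.006+.1185*np.sin(th)] for y in (.02,-.02)]).round(1).tolist() for c in ("scene","wrist","top")])
E
```

```text
t: 23.1
tool_pos: [0.448, -0.0374, 0.2857]
tool_rot: [3.135, 0.186, -0.0]
contact_force: [-0.2, 0.6, -0.3]
opening: -0.0003
0 [[[259.9, 197.0], [252.7, 206.2]], [[229.8, 95.4], [269.0, 95.6]], [[266.2, 194.9], [279.3, 193.2]]]
0.1 [[[258.5, 193.6], [251.1, 202.8]], [[229.3, 100.3], [269.6, 100.5]], [[266.4, 196.1], [279.6, 194.4]]]
0.2 [[[257.4, 190.3], [250.0, 199.4]], [[228.6, 104.2], [270.2, 104.4]], [[266.7, 196.9], [280.0, 195.2]]]
```

View pics/m6.png

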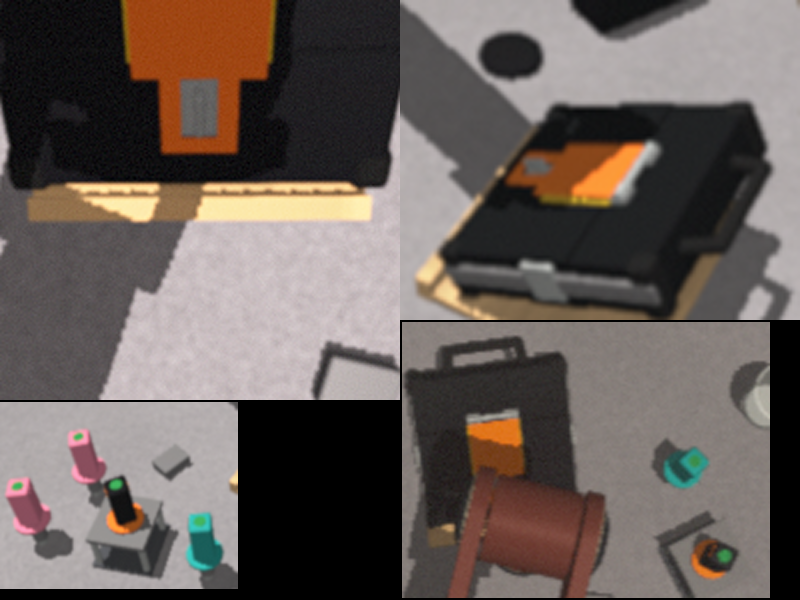

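The guard lies flat, with the staple showing through its slot (tip row 96.5 against 95.4 predicted for shut). The reader is upright in the dock and the other objects look undisturbed. Handing in.

```bash
python3 -c "
from station import finish_job
print(finish_job())"
```

```text
the job is handed in; nothing more can be done
None
```

The job is done and was handed in at about 23 s, well inside the 64 s limit; no verdict was reported.

- **Tag press:** I took the black reader from its dock and felt for the tag, touching at about 17.5 mm below the face. I held it pressed for nearly 2 s at about 5.5 N over the baseline, so the nose was roughly 4 mm in. By pose it was square to within about 0.2° and centred to about 0.2 mm. The collar hid the nose tip, so I did not see the contact itself, and the force readings were noisy by about 1 N.
- **Reader back in its dock:** It seated at the same height as at pickup (TCP z 0.0946 m). The last pictures show it upright in the dock.
- **Guard:** I swung it shut with the closed fingers to a firm stop at about 10 N. The last pictures show it flat with the staple through its slot. Its tip was about 1 pixel from the fully shut prediction (about 0.02 rad), which is within measuring error.
- **Rest of the bench:** Nothing else was touched on purpose. The look-alikes, battery and lens cap look unmoved and the cup is only partly in view. I did not check the camera, tape, cleaner or carton in the last pictures. The robot ended clear of everything.
- **Disagreement:** The fingers stopped about 3 mm lower than predicted for a shut guard, so my estimate of the case's height or the fingertip was off by about that much. I felt for both contacts by force, so this did not affect them.

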